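# Snap the tray keeper bar onto its eye

### The job

Lock the tray of parts down for transport with its keeper bar: press the bar's snap hook down over the steel eye so that the eye pushes the sprung gate open, then draw the bar back until the eye lies in the crook and the gate has snapped shut behind it. Prove the catch with one steady pull of about 14 newtons, lengthwise away from the eye, so that the sprung eye gives, and never press or pull on the eye or the base with more than 22 newtons. Leave the hook hanging on the eye, gate shut, with the bar's plain rod lying in the open fork at the other end of the base, and leave the other things on the bench where they are.

Things in the scene. Friction and masses are not known exactly. Their poses are not given: they have to be found in the camera images.
- bar: Keeper bar, 0.22 kg, loose, standing on its grip. Origin mid-grip on the rod's axis, 12 mm above the bench; +x along the bar to the hook, z up. Grip: black block x -25..25, y -10..10, z -12..14 mm, taken across its 20 mm width. Rod 8 mm thick from the grip to x = -150. The hook's stem is screwed out of the grip and locked at an unknown e = 0 to 11 mm each time: to be felt, no reading tells it.
- grip_front (a point): Front of the grip, x = 25, z = 0 of the bar. Before it the hook, 7 mm round steel in the bar's x-z plane (mm of the bar): shank ends at x = 42+e, spine underside z = 17, crook inner wall x = 88.5+e, outside 95.5+e, nose runs back below to x = 72.5+e, top z = -1.5, underside -8.5. Mouth, open downward between shank and nose, is closed by the gate. Eye centre is at 85.5+e when taut.
- gate (a joint): Gate: 3 mm steel finger hinged at x = 40+e, z = 0 of the bar, tip (78+e) on the nose from inside. 0 = shut, grows as the eye lifts it, stop 0.44 rad. Needs 1.5 N to start, 3 to 4 N at the stop, then stiff. With it lifted, an eye centre at bar x = 57+e to 69+e clears the nose (centre above z = 1.5) and slides over it into the crook as the bar is drawn to -x; there the gate shuts by itself.
- tail (a point): Point on the axis of the bar's rod, x = -120 mm of the bar; it lies near the fork when the bar is fitted.
- base: Fixed base: plate 250 x 150 x 6 mm with the blue tray (101 mm along x, 132 along y, rim and parts up to z = 31 mm). Origin under the plate's centre, on the bench; +x from the fork to the eye, z up. Fork: dark upright U at x = -102, 10 mm thick, open upward, slot 18 mm wide about y = 0 with flared mouth, slot floor z = 44, prong tops z = 76 mm.
- eye_post: Guide of the sprung eye, about 50 x 58 x 20 mm, fixed on the base plate at y = 0 of the base, somewhere from x = 83 to 103 mm; its axes are parallel to the base's, origin below the eye on the plate's top.
- eye (a point): Centre of the eye's top bar, 63 mm above the bench. The eye is an upright staple of 6 mm round steel, top bar level along the base's y, 20 mm free between its legs, free below for 35 mm. The fitted bar rests with its hook's spine on this bar and its rod on the fork's floor, nearly level, its x axis along the base's x.
- eye_slide (a joint): Give of the sprung eye towards the fork: 0 at rest, stop at 0.002 m. It starts to give at a pull of 8 N, has moved 1 mm at 10 N and meets its stop at 12 N, beyond which it is rigid.
- ring_gauge: Bystander: knurled steel ring, 39 mm across, 17 mm high; origin at the centre of its underside.
- screwdriver: Bystander: screwdriver with red handle, 120 mm long; origin at the centre of its underside.
- marker_pen: Bystander: black marker, 98 mm long; origin at the centre of its underside.
- hex_key: Bystander: black L-shaped key, 93 mm long; origin at the centre of its underside.
- plug_gauge: Bystander: double-ended plug gauge with black grip, 84 mm long; origin at the centre of its underside.
- micrometer: Bystander: micrometer lying flat, 157 mm long; origin at the centre of its underside.
- vee_block: Bystander: steel V block, 44 x 46 x 35 mm; origin at the centre of its underside.

How it is judged:
On the way:
1. with the gate shut and the eye inside the hook, the bar is pulled back so that the sprung eye gives by more than 1 mm (value of joint gate below 0.06 rad and x of eye in the frame of bar between 0.045 and 0.0975 m and z of eye in the frame of bar between -0.001 and 0.019 m and value of joint eye_slide above 0.001 m), for 0.2 s.
At the end, for the whole second after the job is handed in: The gate is shut (under 0.06 rad) with the eye captive inside the hook (eye centre between x = 45 and 97.5 mm, z = 5 and 19 mm of the bar), the rod lies in the fork (tail point within 9 mm of the base's middle line and 38 to 58 mm above the bench), and the bar is at rest (value of joint gate below 0.06 rad and x of eye in the frame of bar between 0.045 and 0.0975 m and z of eye in the frame of bar between 0.005 and 0.019 m and y of tail in the frame of base between -0.009 and 0.009 m and z of tail in the frame of base between 0.038 and 0.058 m and linear speed of bar below 0.02 m/s); the robot touches nothing.
It fails at once if the bar presses or pulls on the eye or the base with more than 22 N (contact force between bar and eye_post above 22 N or contact force between bar and base above 22 N).
It fails at once if a bystander is moved by more than 30 mm (distance of any of ring_gauge, screwdriver, marker_pen, hex_key, plug_gauge, micrometer, vee_block from where it was at the start of the episode above 0.03 m).
It also fails if it takes over 61 s, if anything falls off the work surface, if the arm or the gripper's body presses on something with over 40 N, if the wrist force passes 120 N, or if a joint passes its speed limit or range.

### The arm

A 7-joint arm with a two-finger parallel gripper is mounted at the origin on a cart in front of the work surface, level with it; the furniture and walls round the work are solid. World frame = base frame: x ahead of the robot, y to its left, z up, the work surface at z = 0. Lengths are in m, angles in rad, forces in N, time in s.
With the tool pointing down it reaches from about 0.425 to 0.925 m from the base axis. Payload 6.8 kg.
Tool frame: the origin (TCP) lies midway between the tips of the shut fingers; the grasp point (between the pads) lies 19 mm behind it; z points along the fingers, y is the line along which they close (so a half turn about z gives the same grasp; the last joint's range is limited). The gripper opens to 85 mm and grips with 20 to 120 N. Pads are 22 mm wide; open, the fingers measure 114 mm over their backs; the gripper's body (76 mm by 85 mm) begins 54 mm behind the grasp point. The pads swing forward as they close: fully open they stand 13 mm farther back than shut.
Start: joints at [-1.454, 0.477, 0.022, 1.555, -0.011, 1.109, -0.083], TCP at [0.15, 0.658, 0.231] pointing down, gripper open.
Joint ranges: [-2.96, 2.96], [-0.34, 2.1], [-1.41, 1.46], [0.24, 2.44], [-1.37, 4.51], [0.17, 1.92], [-2.96, 2.96]. Speed limits (rad/s): [2.39, 2.39, 3.14, 3.14, 3.14, 3.14, 3.14].

### API

Orientations are given as a unit quaternion [w, x, y, z].
In Python, from station import bot gives the robot as it stands.
- The arm moves only by the tool jog_arm, never from a script. Its argument "rows" is a list of rows, each an object of numbers: "fingers": the finger opening in mm, from 0 to 85.4; "x", "y", "z": the shift along the tool's x, y, z in mm; "ax", "ay", "az": the turn, a rotation vector about the tool's x, y, z in degrees. A call has exactly 8 rows; each row shifts and turns the commanded pose from where the row before left it, along the tool's axes as they then stand; what a row does not reach is not made up. A row lasts 1/10 s, in which the tool goes at most 50 mm and 8.59 degrees, less where a joint would pass 70% of its speed; a pose out of reach is approached as far as the arm can. A call with a gripper value outside its range is refused whole. The fingers move at their own pace and stop on an object; "force" is the grip in N (left out, the last holds). Time passes only in rows, so rows that do not move let the fingers close, or fill a call up. It gives the time, the measured TCP pose, the force, the opening and the grip force at its end, in the units of the state.
- bot.get_obs(): the state, without advancing time (a new reading comes with each control period).
- bot.read_camera(name): name is "scene" or "side" or "wrist"; returns a dict with "pixels" (384x512x3 uint8, red, green, blue), "vertical_fov" (degrees; the focal length in pixels is half the picture's height over the tangent of half this angle, whatever the lens; pixels are square), "cx", "cy" (the principal point, pixels), "dist_coeffs" ([k1, k2, p1, p2, k3] as OpenCV has them; the pictures are not rectified), "world_from_camera" (4x4, takes a point from camera to world coordinates). Camera axes: x right, y down, z forward; pixel columns grow to the right and rows downward; lengths in m; the calibration is good to about 2 mm. A picture is of the moment at which its call begins. There is no depth.
- bot.hand_in(): hands the job in; it is judged then, once.
The state is a dict: "t": time; "q": joint angles; "joint_vel": joint speeds; "joint_torque": joint torques, N m; "eef_pos": TCP position; "tool_rot": TCP orientation; "contact_force": force on the tool from outside, world axes, zero at the start; "torque": the same for the moment, N m; "gripper_width": opening from 0.0 (shut) to 1.0 (fully open); "grasp_force": force on a finger pad.
Only numpy, scipy, OpenCV 4.12 (cv2) and the standard library are available. Lean on these libraries where they do the work, as an engineer would, in place of code of your own. Each camera call takes 0.05 s, during which the arm holds its last target. There are 200 camera calls.

## Working session

There is one attempt and no reset: what is moved stays moved. The work goes in short steps, Python scripts to look and compute and a tool call to move; the robot and the scene stay as the last step left them, time stands still between calls to the robot, and variables do not carry over. Pictures are saved under pics/ and viewed, at most 10 in all, crops included, and the job is handed in when it is done.

Besides the shell and the picture viewer there is one more tool, called after "Request:" in YAML: its name, and indented under it one key for each argument. jog_arm: Moves the arm, as the interface text tells. Its arguments: {"type":"object","properties":{"rows":{"type":"array","items":{"type":"object","properties":{"fingers":{"type":"number"},"x":{"type":"number"},"y":{"type":"number"},"z":{"type":"number"},"ax":{"type":"number"},"ay":{"type":"number"},"az":{"type":"number"}}}},"force":{"type":"number"}},"required":["rows"]}

```bash
mkdir -p pics; ls; cat > h.py <<'E'
import numpy as np, cv2
from station import bot
def K(c):
    f=192/np.tan(np.radians(c["vertical_fov"])/2)
    return np.array([[f,0,c["cx"]],[0,f,c["cy"]],[0,0,1]]),np.array(c["dist_coeffs"],float)
def ray(c,uv):
    k,d=K(c);p=cv2.undistortPoints(np.array(uv,float).reshape(-1,1,2),k,d)[:,0]
    T=np.array(c["world_from_camera"]);r=np.c_[p,np.ones(len(p))]@T[:3,:3].T
    return T[:3,3],r
def onz(c,uv,z):
    o,r=ray(c,uv);return o+r*((z-o[2])/r[:,2])[:,None]
def proj(c,P):
    k,d=K(c);T=np.linalg.inv(np.array(c["world_from_camera"]))
    return cv2.projectPoints(np.array(P,float).reshape(-1,1,3),cv2.Rodrigues(T[:3,:3])[0],T[:3,3],k,d)[0][:,0]
def shot(n,f):
    c=bot.read_camera(n);np.save(f"pics/{f}.npy",c,allow_pickle=True)
    cv2.imwrite(f"pics/{f}.png",c["pixels"][:,:,::-1]);return c
def load(f): return np.load(f"pics/{f}.npy",allow_pickle=True).item()
E
python3 - <<'E'
from h import *
a=[shot(n,n+"0") for n in("scene","side","wrist")]
for c in a: print(c["vertical_fov"],np.round(c["world_from_camera"],3).tolist())
cv2.imwrite("pics/m0.png",np.hstack([cv2.resize(x["pixels"],(400,300)) for x in a[:2]])[:,:,::-1])
print(bot.get_obs())
E
```

```text
pics
47.953141915775554 [[0.56, -0.639, 0.526, -0.143], [-0.828, -0.432, 0.357, -0.511], [-0.001, -0.636, -0.771, 1.062], [0.0, 0.0, 0.0, 1.0]]
55.764553048030976 [[-0.998, 0.002, 0.062, 0.443], [-0.057, 0.373, -0.926, 1.229], [-0.025, -0.928, -0.372, 0.574], [0.0, 0.0, 0.0, 1.0]]
69.15507010800785 [[0.223, 0.937, 0.267, 0.082], [0.975, -0.214, -0.063, 0.673], [-0.002, 0.275, -0.961, 0.373], [0.0, 0.0, 0.0, 1.0]]
{'t': 0.15, 'q': array([-1.45414088,  0.47762934,  0.02233058,  1.55619859, -0.01151194,
        1.10928117, -0.08308767]), 'joint_vel': array([ 0.00041182, -0.00240826, -0.00080488, -0.00370817,  0.00211237,
       -0.0005113 , -0.00243538]), 'joint_torque': array([ 2.75850114e-03, -5.96922147e+01,  1.61041372e+00, -2.81487894e+01,
        1.27083229e-02,  6.53918847e-03,  1.41122774e-05]), 'eef_pos': array([0.15032872, 0.6575936 , 0.23054679]), 'tool_rot': array([-3.84269318e-05,  1.12121772e-01,  9.93694232e-01, -6.93361997e-04]), 'contact_force': array([ 0.20094428, -0.26988412, -0.76054609]), 'torque': array([-0.0473173 ,  0.00803316, -0.07259041]), 'grasp_force': 0.0, 'gripper_width': 1.0008850088177486}
```

View pics/scene0.png

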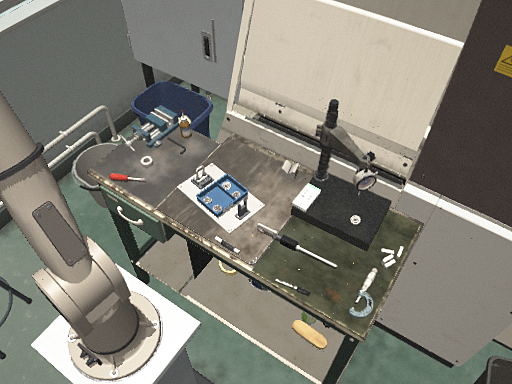

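View pics/side0.png

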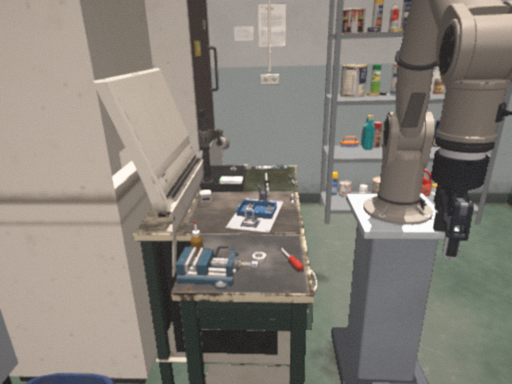

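The scene view shows the base around (220,197), with the eye post near (203,175) and the fork near (242,208). The keeper bar runs from about (258,229) to (337,265). I'll enlarge that area.

```bash
python3 - <<'E'
from h import *
c=load("scene0");p=c["pixels"][150:290,160:360]
cv2.imwrite("pics/z1.png",cv2.resize(p,(800,560),interpolation=cv2.INTER_CUBIC)[:,:,::-1])
for n,uv,z in[("hook",(258,229),.02),("grip",(288,242),.026),("tail",(337,265),.012),("eye",(203,170),.063),("fork",(242,205),.07),("cornersnear",(178,187),.006),("c2",(228,236),.006),("c3",(264,208),.006),("c4",(215,164),.006)]:
    print(n,onz(c,[uv],z)[0].round(3))
E
```

```text
hook [ 0.46  -0.132  0.02 ]
grip [ 0.467 -0.23   0.026]
tail [ 0.486 -0.378  0.012]
eye [0.524 0.116 0.063]
fork [ 0.475 -0.066  0.07 ]
cornersnear [0.46  0.173 0.006]
c2 [ 0.398 -0.068  0.006]
c3 [ 0.543 -0.1    0.006]
c4 [0.606 0.135 0.006]
```

View pics/z1.png

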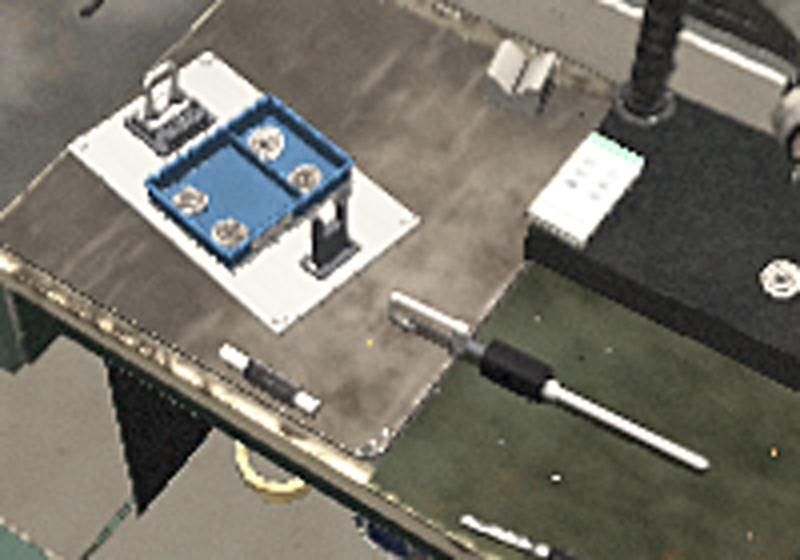

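Request:
jog_arm:
  rows:
    - {"x":-39,"y":-15,"az":3}
    - {"x":-39,"y":-15,"az":3}
    - {"x":-39,"y":-15,"az":3}
    - {"x":-39,"y":-15,"az":3}
    - {"x":-39,"y":-15,"az":3}
    - {"x":-39,"y":-15,"az":3}
    - {"x":-39,"y":-15,"az":3}
    - {"x":-39,"y":-15,"az":3}

```text
invalid input
```

Request:
jog_arm:
  rows:
    - {"x":-39,"y":-15,"az":3}
    - {"x":-39,"y":-15,"az":3}
    - {"x":-39,"y":-15,"az":3}
    - {"x":-39,"y":-15,"az":3}
    - {"x":-39,"y":-15,"az":3}
    - {"x":-39,"y":-15,"az":3}
    - {"x":-39,"y":-15,"az":3}
    - {"x":-39,"y":-15,"az":3}

```text
invalid input
```

```bash
python3 - <<'E'
from h import *
a=shot("wrist","w1");print(np.round(a["world_from_camera"],3).tolist())
E
```

```text
[[0.223, 0.937, 0.267, 0.082], [0.975, -0.214, -0.063, 0.673], [-0.002, 0.275, -0.961, 0.373], [0.0, 0.0, 0.0, 1.0]]
```

View pics/w1.png

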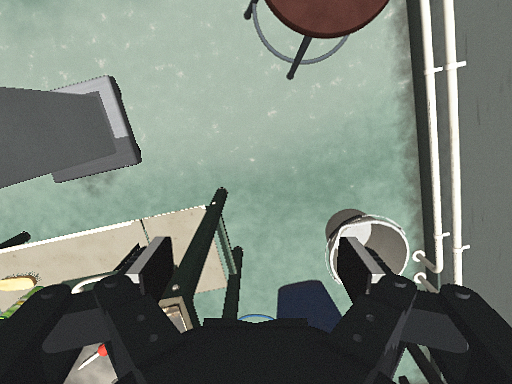

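The move was refused, so this wrist picture shows only the floor and the fingers. The rows probably need every key filled in.

Request:
jog_arm:
  rows:
    - {"fingers":85,"x":-39,"y":-15,"z":0,"ax":0,"ay":0,"az":3}
    - {"fingers":85,"x":-39,"y":-15,"z":0,"ax":0,"ay":0,"az":3}
    - {"fingers":85,"x":-39,"y":-15,"z":0,"ax":0,"ay":0,"az":3}
    - {"fingers":85,"x":-39,"y":-15,"z":0,"ax":0,"ay":0,"az":3}
    - {"fingers":85,"x":-39,"y":-15,"z":0,"ax":0,"ay":0,"az":3}
    - {"fingers":85,"x":-39,"y":-15,"z":0,"ax":0,"ay":0,"az":3}
    - {"fingers":85,"x":-39,"y":-15,"z":0,"ax":0,"ay":0,"az":3}
    - {"fingers":85,"x":-39,"y":-15,"z":0,"ax":0,"ay":0,"az":3}

```text
t: 1.0
eef_pos: [0.3885, 0.4242, 0.2312]
tool_rot: [0.0, 0.317, 0.948, 0.0]
contact_force: [1.3, -0.4, -0.1]
gripper_width: 0.995
grasp_force: 0.0
```

Request:
jog_arm:
  rows:
    - {"fingers":85,"x":-39,"y":-15,"z":0,"ax":0,"ay":0,"az":3}
    - {"fingers":85,"x":-39,"y":-15,"z":0,"ax":0,"ay":0,"az":3}
    - {"fingers":85,"x":-39,"y":-15,"z":0,"ax":0,"ay":0,"az":3}
    - {"fingers":85,"x":-39,"y":-15,"z":0,"ax":0,"ay":0,"az":3}
    - {"fingers":85,"x":-39,"y":-15,"z":0,"ax":0,"ay":0,"az":3}
    - {"fingers":85,"x":-39,"y":-15,"z":0,"ax":0,"ay":0,"az":3}
    - {"fingers":85,"x":-39,"y":-15,"z":0,"ax":0,"ay":0,"az":3}
    - {"fingers":85,"x":-39,"y":-15,"z":0,"ax":0,"ay":0,"az":3}

```text
t: 1.8
eef_pos: [0.5099, 0.1155, 0.2314]
tool_rot: [0.0, 0.508, 0.862, 0.0]
contact_force: [0.9, 0.8, -0.3]
gripper_width: 0.993
grasp_force: 0.0
```

```bash
python3 - <<'E'
from h import *
a=shot("wrist","w2");print(np.round(a["world_from_camera"],3).tolist(),bot.get_obs()["eef_pos"])
E
```

```text
[[0.875, 0.466, 0.133, 0.476], [0.485, -0.841, -0.241, 0.176], [0.0, 0.275, -0.961, 0.374], [0.0, 0.0, 0.0, 1.0]] [0.51093667 0.10698807 0.23163707]
```

View pics/w2.png

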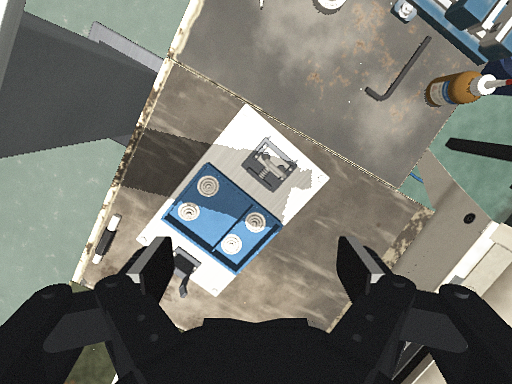

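```bash
python3 - <<'E'
from h import *
c=load("w2");p=c["pixels"];hsv=cv2.cvtColor(p,cv2.COLOR_RGB2HSV)
m=cv2.inRange(hsv,(95,120,40),(125,255,255));m[:150]=0;m[290:]=0;m=cv2.morphologyEx(m,cv2.MORPH_CLOSE,np.ones((9,9)))
n,l,s,ct=cv2.connectedComponentsWithStats(m);i=1+s[1:,4].argmax()
pts=np.argwhere(l==i)[:,::-1]
h=cv2.convexHull(pts.astype(np.float32))[:,0]
W=onz(c,h,.031)[:,:2]
r=cv2.minAreaRect((W*1000).astype(np.float32));print("tray",r)
C=onz(c,[(248,103),(329,178),(217,297),(137,240)],.006);print(C.round(3),C.mean(0),[np.linalg.norm(C[i]-C[i-1]) for i in range(4)])
print("eye",onz(c,[(270,157)],.063))
cv2.imwrite("pics/z2.png",cv2.resize(p[95:305,130:340],(800,600)[:1]*0 or (600,600),interpolation=cv2.INTER_CUBIC)[:,:,::-1])
E
```

```text
tray ((505.9051513671875, 33.75865936279297), (101.0140380859375, 130.285888671875), 78.27324676513672)
[[ 0.463  0.182  0.006]
 [ 0.606  0.15   0.006]
 [ 0.558 -0.093  0.006]
 [ 0.413 -0.063  0.006]] [0.51005503 0.04381966 0.006     ] [np.float64(0.24973721360665657), np.float64(0.14616699247877907), np.float64(0.24702465752731315), np.float64(0.14839258348986334)]
eye [[0.51454938 0.14186663 0.063     ]]
```

View pics/z2.png

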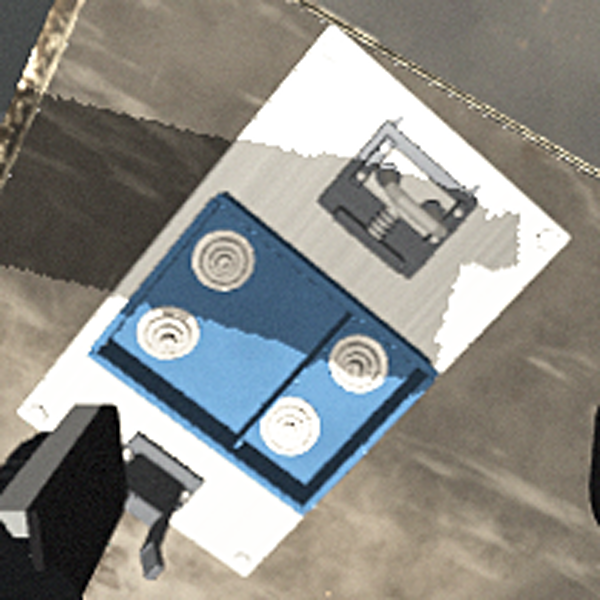

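```bash
python3 - <<'E'
from h import *
c=load("w2")
B=np.array([.510,.044]);th=np.radians(78.4);R=np.array([[np.cos(th),-np.sin(th)],[np.sin(th),np.cos(th)]])
e=onz(c,[(272.8,167.8)],.063)[0];print(e,R.T@(e[:2]-B))
# tray, post box
f=lambda u,v:(130+u*.35,95+v*.35)
for uv,z in[(f(385,178),.063),(f(440,232),.063),(f(388,120),.026),(f(478,195),.026),(f(405,277),.026),(f(320,198),.026)]: print(R.T@(onz(c,[uv],z)[0][:2]-B))
s=load("scene0")
for b in(.083,.093,.103): 
  P=np.r_[B+R@[b,0],.063]; print(b,proj(s,P),proj(c,P))
print(proj(s,np.r_[B+R@[-.102,0],.076]))
E
```

```text
[0.5234441  0.13273408 0.063     ] [0.08962502 0.00467296]
[0.09269689 0.01946745]
[ 0.09066547 -0.01151759]
[0.10887451 0.0302018 ]
[ 0.11018318 -0.02152388]
[ 0.06094592 -0.0220356 ]
[0.06370448 0.03061942]
0.083 [[201.20581877 168.33108516]] [[272.00779902 174.76452546]]
0.093 [[199.15130034 166.65208702]] [[277.85970064 168.21682428]]
0.103 [[197.11145857 164.98496156]] [[283.78600195 161.58573537]]
[[241.94236975 198.90172447]]
```

Request:
jog_arm:
  rows:
    - {"fingers":60,"x":-39,"y":-15,"z":0,"ax":0,"ay":0,"az":3}
    - {"fingers":60,"x":-39,"y":-15,"z":0,"ax":0,"ay":0,"az":3}
    - {"fingers":60,"x":-39,"y":-15,"z":0,"ax":0,"ay":0,"az":3}
    - {"fingers":60,"x":-39,"y":-15,"z":0,"ax":0,"ay":0,"az":3}
    - {"fingers":60,"x":-39,"y":-15,"z":0,"ax":0,"ay":0,"az":3}
    - {"fingers":60,"x":0,"y":0,"z":0,"ax":0,"ay":0,"az":3}
    - {"fingers":60,"x":0,"y":0,"z":0,"ax":0,"ay":0,"az":3}
    - {"fingers":60,"x":0,"y":0,"z":0,"ax":0,"ay":0,"az":3}

```text
t: 2.65
eef_pos: [0.517, -0.0913, 0.2312]
tool_rot: [-0.0, 0.676, 0.737, -0.0]
contact_force: [0.4, 0.6, -0.1]
gripper_width: 0.709
grasp_force: 0.0
```

```bash
python3 - <<'E'
from h import *
a=shot("wrist","w3");print(np.round(a["world_from_camera"],3).tolist(),bot.get_obs()["eef_pos"])
E
```

```text
[[0.996, 0.083, 0.024, 0.511], [0.086, -0.958, -0.274, -0.022], [-0.0, 0.275, -0.961, 0.373], [0.0, 0.0, 0.0, 1.0]] [ 0.5170239  -0.09106195  0.23120304]
```

View pics/w3.png

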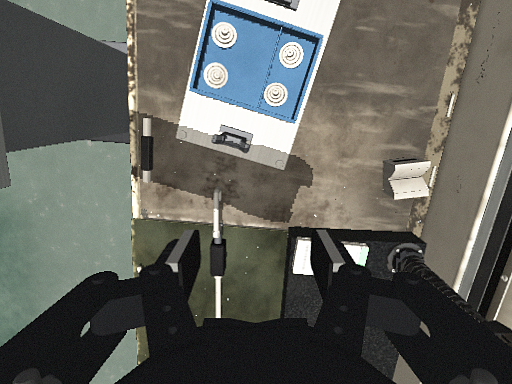

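```bash
python3 - <<'E'
from h import *
c=load("w3");p=c["pixels"]
g=cv2.cvtColor(p,cv2.COLOR_RGB2GRAY)
for y in(195,205,215,225,235,245,255,265,285,300,312): print(y,g[y,206:231])
print("col",g[184:250,217]); print(g[268:284,218])
cv2.imwrite("pics/z3.png",cv2.hconcat([cv2.resize(p[180:320,175:265],(386,600),interpolation=cv2.INTER_CUBIC),cv2.resize(p[115:165,200:265],(400,308),interpolation=cv2.INTER_CUBIC).repeat(1,0) if 0 else cv2.copyMakeBorder(cv2.resize(p[115:165,200:265],(400,308),interpolation=cv2.INTER_CUBIC),0,292,0,0,cv2.BORDER_CONSTANT)])[:,:,::-1])
E
```

```text
195 [ 81  88  82  81  75  78  64  87 145 172 162 143 118 144 142  82  54  57
  60  57  66  71  64  63  71]
205 [130 134 143 149 142 141 142 133 158 166 160 152 101  70  76  71  63 102
 115 127 136 143 151 155 176]
215 [159 155 148 153 154 151 146 178 242 254 251 242 159  72  79  69 139 170
 164 166 167 165 161 160 161]
225 [ 79  67  94 107  89 102  81 150 248 255 251 245 162  75 103 177 115  61
  89  90  90  98  95  97  92]
235 [ 83  86  85  87  86  79 100 232 255 252 255 220 192 160  81  56  76  90
  95  96 102 101  97 102  99]
245 [ 97 102 101  98  58  20  31  26  24  25  22  19  23  20  22  23  21  18
   0  23  87 110 101 101 104]
255 [ 86  91  93  81  45  34  49  46  43  50  47  47  44  48  49  52  43  26
  11  22  42  88 106 102 102]
265 [88 93 92 81 50 43 47 40 42 45 44 42 45 45 44 39 37 25 14 21 73 96 86 89
 91]
285 [ 65  70  63  69  70  64  70  70  52 127 234 253 252 248 179  36  47  67
  64  68  67  67  71  68  75]
300 [ 66  62  69  64  71  61  75  70  57 124 230 253 252 250 180  39  70  66
  68  59  54 117 121  59  65]
312 [ 64  71  70  67  75  75  73  79  67 123 226 253 252 251 182  20  42  70
  63  64  66  74  64  72  73]
col [ 77  76  77  90  83 103 115 111 122 144 146 143 141 137 146 143 149 145
 149 144 153 152 149 145 138 163 251 245 242 243 244 242 244 241 245 243
 242 244 244 242 245 245 243 244 243 241 235 234 238 230 225 220 230 239
 136 142 148 146 152 139  10  19  35  36  53  45]
[ 44  40  42  42  37  41  43  26 212 255 250 249 251 251 252 252]
```

View pics/z3.png

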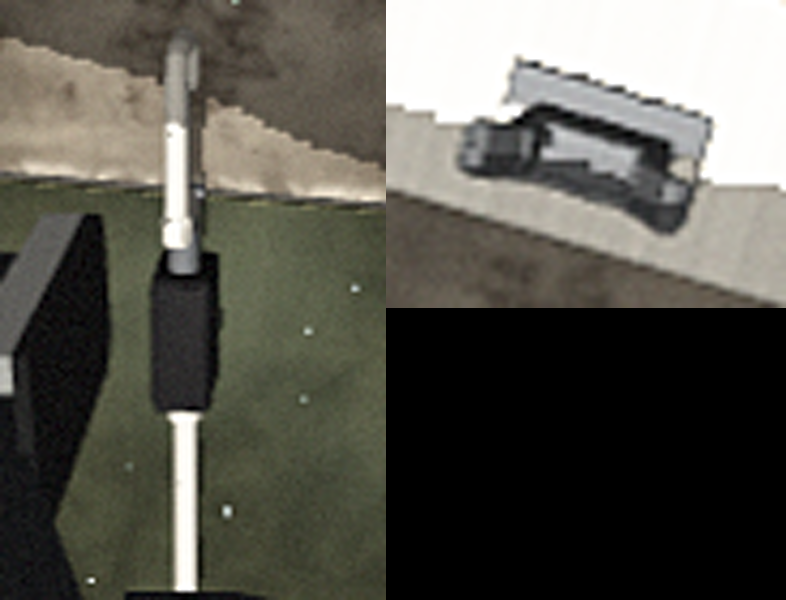

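```bash
python3 - <<'E'
from h import *
c=load("w3")
L=lambda n,uv,z:print(n,onz(c,[uv],z)[0].round(4))
L("rod285",(217.6,285),.012);L("rod312",(217.7,312),.012)
L("spine215",(216.0,215),.0325);L("spine230",(216,228),.0325);L("195",(216.2,200),.0325)
L("griptopF",(216.5,243.5),.026);L("griptopB",(216.5,275.5),.026);L("gl",(210,255),.026);L("gr",(222.7,255),.026)
L("tip",(217,189.5),.012);L("tip",(217,189.5),.02);L("tip",(217,189.5),.0325)
f=lambda u,v:(200+(u-386)/400*65,115+v/308*50)
L("forkL",f(500,150),.073);L("forkR",f(670,205),.073)
L("forkLo",f(468,145),.076);L("forkRo",f(690,205),.076)
L("fbase",f(515,60),.006);L("fbase",f(710,120),.006)
C=onz(c,[(178,138),(285,168)],.006);print(C)
E
```

```text
rod285 [ 0.4767 -0.2753  0.012 ]
rod312 [ 0.4791 -0.3238  0.012 ]
spine215 [ 0.4715 -0.1556  0.0325]
spine230 [ 0.4723 -0.1739  0.0325]
195 [ 0.4707 -0.135   0.0325]
griptopF [ 0.4734 -0.1998  0.026 ]
griptopB [ 0.4757 -0.25    0.026 ]
gl [ 0.4652 -0.2182  0.026 ]
gr [ 0.4828 -0.2166  0.026 ]
tip [ 0.4687 -0.1268  0.012 ]
tip [ 0.4696 -0.1245  0.02  ]
tip [ 0.4711 -0.1209  0.0325]
forkL [ 0.4747 -0.0535  0.073 ]
forkR [ 0.5048 -0.0604  0.073 ]
forkLo [ 0.4695 -0.0528  0.076 ]
forkRo [ 0.5083 -0.0598  0.076 ]
fbase [ 0.4688 -0.0417  0.006 ]
fbase [ 0.5104 -0.0505  0.006 ]
[[ 0.41374887 -0.06325142  0.006     ]
 [ 0.55735032 -0.0907917   0.006     ]]
```

The wrist view shows the bar's grip top spanning (210–222, 243–275), the hook tip at (217,189) and the fork near (232,138). The grip measures 50.2 mm long, as it should. The bar's origin is at about (0.4745,-0.225) with yaw about 92.5°, and e looks like roughly 4 mm. I'll approach now.

Request:
jog_arm:
  rows:
    - {"fingers":60,"x":-16.5,"y":-6,"z":21,"ax":0,"ay":0,"az":0.6}
    - {"fingers":60,"x":-16.5,"y":-6,"z":21,"ax":0,"ay":0,"az":0.6}
    - {"fingers":60,"x":-16.5,"y":-6,"z":21,"ax":0,"ay":0,"az":0.6}
    - {"fingers":60,"x":-16.5,"y":-6,"z":21,"ax":0,"ay":0,"az":0.6}
    - {"fingers":60,"x":-16.5,"y":-6,"z":21,"ax":0,"ay":0,"az":0}
    - {"fingers":60,"x":-16.5,"y":-6,"z":21,"ax":0,"ay":0,"az":0}
    - {"fingers":60,"x":-16.5,"y":-6,"z":21,"ax":0,"ay":0,"az":0}
    - {"fingers":60,"x":-16.5,"y":-6,"z":21,"ax":0,"ay":0,"az":0}

```text
t: 3.5
eef_pos: [0.4772, -0.226, 0.0624]
tool_rot: [-0.0, 0.689, 0.724, 0.0]
contact_force: [-0.3, -0.1, -0.8]
gripper_width: 0.702
grasp_force: 0.0
```

```bash
python3 - <<'E'
from h import *
c=shot("wrist","w4");o=bot.get_obs();print(o["eef_pos"],o["tool_rot"])
g=cv2.cvtColor(c["pixels"],cv2.COLOR_RGB2GRAY)
P=proj(c,[[.4745,-.2249,.026],[.4734,-.1998,.026],[.4756,-.25,.026],[.4715,-.1556,.0325]]);print(P)
for q in P[[0,3]]: u,v=q.astype(int);print(v,u-25,g[v,u-25:u+25])
E
```

```text
[ 0.47416736 -0.22849771  0.05994341] [-0.00115869  0.69066842  0.7231684  -0.00180394]
[[251.12038092 215.66488886]
 [251.18657425 179.95221137]
 [251.06182216 248.82293066]
 [251.25375455 110.18355783]]
215 226 [70 66 65 68 63 72 70 76 69 60 73 44 23 31 30 33 42 36 38 39 45 38 34 33
 35 33 39 40 34 33 41 43 37 43 37 40 37 32 31 23 66 82 74 79 78 74 74 69
 77 73]
110 226 [144 176 183 187 189 193 190 193 192 189 194 186 181 182 179 185 187 188
 181 215 250 255 255 255 255 255 255 254 254 253 199 109  79 172 198 199
 204 212 209 207 206 206 211 209 215 215 214 217 214 216]
```

View pics/w4.png

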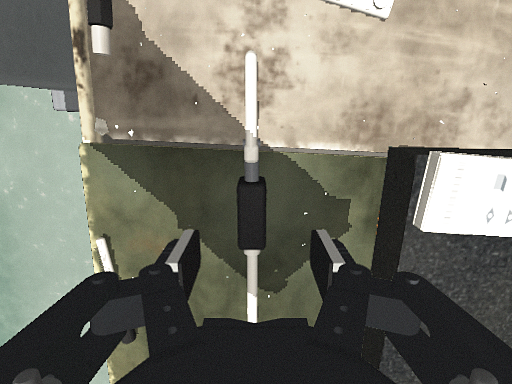

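The w4 view has the grip at (251,214), as predicted, with the hook tip at (251,50). I'll descend and close.

Request:
jog_arm:
  rows:
    - {"fingers":60,"x":0,"y":0,"z":12,"ax":0,"ay":0,"az":0}
    - {"fingers":60,"x":0,"y":0,"z":12,"ax":0,"ay":0,"az":0}
    - {"fingers":60,"x":0,"y":0,"z":12,"ax":0,"ay":0,"az":0}
    - {"fingers":60,"x":0,"y":0,"z":10,"ax":0,"ay":0,"az":0}
    - {"fingers":60,"x":0,"y":0,"z":6,"ax":0,"ay":0,"az":0}
    - {"fingers":60,"x":0,"y":0,"z":4,"ax":0,"ay":0,"az":0}
    - {"fingers":60,"x":0,"y":0,"z":0,"ax":0,"ay":0,"az":0}
    - {"fingers":60,"x":0,"y":0,"z":0,"ax":0,"ay":0,"az":0}

```text
t: 4.35
eef_pos: [0.4774, -0.2258, 0.0075]
tool_rot: [0.0, 0.69, 0.724, 0.0]
contact_force: [0.4, -0.2, 0.5]
gripper_width: 0.7
grasp_force: 0.0
```

```bash
python3 - <<'E'
from h import *
o=bot.get_obs();print(o["eef_pos"],o["tool_rot"],o["contact_force"])
c=shot("wrist","w5");g=cv2.cvtColor(c["pixels"],cv2.COLOR_RGB2GRAY)
P=proj(c,[[.4745,-.2249,.026],[.4734,-.1998,.026],[.4756,-.25,.026],[.4715,-.1556,.0325]]);print(P)
u=int(P[1,0]);print([ (v,int(x)) for v,x in enumerate(g[:240,u])][::3])
E
```

```text
[ 0.47741342 -0.22584104  0.00750467] [1.77829049e-04 6.90168221e-01 7.23648939e-01 8.67270970e-05] [ 0.42061476 -0.20395792  0.45357209]
[[249.27050787 255.66232549]
 [249.1573169  207.77380218]
 [249.38010584 298.71851141]
 [248.72278937 109.78801371]]
[(0, 206), (3, 209), (6, 210), (9, 227), (12, 240), (15, 240), (18, 238), (21, 236), (24, 255), (27, 255), (30, 255), (33, 255), (36, 255), (39, 255), (42, 255), (45, 255), (48, 255), (51, 255), (54, 255), (57, 255), (60, 255), (63, 255), (66, 255), (69, 255), (72, 255), (75, 255), (78, 255), (81, 255), (84, 255), (87, 255), (90, 255), (93, 255), (96, 255), (99, 255), (102, 255), (105, 255), (108, 255), (111, 255), (114, 255), (117, 255), (120, 255), (123, 255), (126, 255), (129, 255), (132, 255), (135, 239), (138, 242), (141, 239), (144, 240), (147, 240), (150, 241), (153, 241), (156, 240), (159, 242), (162, 241), (165, 242), (168, 244), (171, 244), (174, 241), (177, 242), (180, 241), (183, 227), (186, 131), (189, 132), (192, 137), (195, 137), (198, 134), (201, 138), (204, 142), (207, 141), (210, 20), (213, 40), (216, 49), (219, 51), (222, 50), (225, 49), (228, 48), (231, 41), (234, 46), (237, 53)]
```

Request:
jog_arm:
  force: 80
  rows:
    - {"fingers":60,"x":0,"y":-2.7,"z":3,"ax":0,"ay":0,"az":0.2}
    - {"fingers":10,"x":0,"y":0,"z":0,"ax":0,"ay":0,"az":0}
    - {"fingers":10,"x":0,"y":0,"z":0,"ax":0,"ay":0,"az":0}
    - {"fingers":10,"x":0,"y":0,"z":0,"ax":0,"ay":0,"az":0}
    - {"fingers":10,"x":0,"y":0,"z":0,"ax":0,"ay":0,"az":0}
    - {"fingers":10,"x":0,"y":0,"z":0,"ax":0,"ay":0,"az":0}
    - {"fingers":10,"x":0,"y":0,"z":0,"ax":0,"ay":0,"az":0}
    - {"fingers":10,"x":0,"y":0,"z":0,"ax":0,"ay":0,"az":0}

```text
t: 5.2
eef_pos: [0.4747, -0.2259, 0.0046]
tool_rot: [0.0, 0.691, 0.722, 0.0]
contact_force: [-0.9, 0.6, 5.5]
gripper_width: 0.214
grasp_force: 78.7
```

```bash
python3 - <<'E'
from h import *
o=bot.get_obs();print(o["eef_pos"],o["tool_rot"],o["contact_force"],o["gripper_width"],o["grasp_force"])
E
```

```text
[ 0.47466655 -0.22587042  0.00463707] [6.93720699e-05 6.91400923e-01 7.22471267e-01 1.63918293e-04] [-0.93510169  0.63392508  5.50406251] 0.2137809360447914 78.65901947021484
```

Request:
jog_arm:
  rows:
    - {"fingers":10,"x":0,"y":0,"z":-32,"ax":0,"ay":0,"az":0}
    - {"fingers":10,"x":0,"y":0,"z":-32,"ax":0,"ay":0,"az":4.4}
    - {"fingers":10,"x":0,"y":0,"z":-32,"ax":0,"ay":0,"az":4.4}
    - {"fingers":10,"x":0,"y":0,"z":-32,"ax":0,"ay":0,"az":4.4}
    - {"fingers":10,"x":30,"y":-2.3,"z":0,"ax":0,"ay":0,"az":0}
    - {"fingers":10,"x":36,"y":-2.3,"z":0,"ax":0,"ay":0,"az":0}
    - {"fingers":10,"x":36,"y":-2.3,"z":0,"ax":0,"ay":0,"az":0}
    - {"fingers":10,"x":36,"y":-2.3,"z":0,"ax":0,"ay":0,"az":0}

```text
t: 6.0
eef_pos: [0.4908, -0.0871, 0.1321]
tool_rot: [-0.0, 0.77, 0.638, -0.0]
contact_force: [0.5, 0.5, -1.7]
gripper_width: 0.217
grasp_force: 78.9
```

Request:
jog_arm:
  rows:
    - {"fingers":10,"x":36,"y":-2.3,"z":0,"ax":0,"ay":0,"az":0}
    - {"fingers":10,"x":36,"y":-2.3,"z":0,"ax":0,"ay":0,"az":0}
    - {"fingers":10,"x":36,"y":-2.3,"z":0,"ax":0,"ay":0,"az":0}
    - {"fingers":10,"x":27,"y":-2.3,"z":0,"ax":0,"ay":0,"az":0}
    - {"fingers":10,"x":10,"y":0,"z":0,"ax":0,"ay":0,"az":0}
    - {"fingers":10,"x":0,"y":0,"z":0,"ax":0,"ay":0,"az":0}
    - {"fingers":10,"x":0,"y":0,"z":0,"ax":0,"ay":0,"az":0}
    - {"fingers":10,"x":0,"y":0,"z":0,"ax":0,"ay":0,"az":0}

```text
t: 6.8
eef_pos: [0.5086, 0.0536, 0.1323]
tool_rot: [0.0, 0.771, 0.637, -0.0]
contact_force: [-0.5, -0.4, -3.1]
gripper_width: 0.218
grasp_force: 78.9
```

```bash
python3 - <<'E'
from h import *
o=bot.get_obs();print(o["eef_pos"],o["tool_rot"],o["contact_force"],o["torque"],o["grasp_force"])
c=shot("wrist","w6");s=shot("scene","s6");d=shot("side","d6")
q=lambda p,w,h:cv2.resize(p,(w,h),interpolation=cv2.INTER_CUBIC)
cv2.imwrite("pics/z6.png",np.hstack([q(c["pixels"][:300,150:350],400,600),np.vstack([q(s["pixels"][150:225,180:280],400,300),q(d["pixels"][170:245,220:320],400,300)])])[:,:,::-1])
E
```

```text
[0.50864871 0.05363028 0.1322879 ] [ 1.90965638e-04  7.70768558e-01  6.37115151e-01 -2.79235343e-04] [-0.49097611 -0.43523044 -3.05511558] [-0.01110466 -0.00467224 -0.01860885] 78.90435934066772
```

View pics/z6.png

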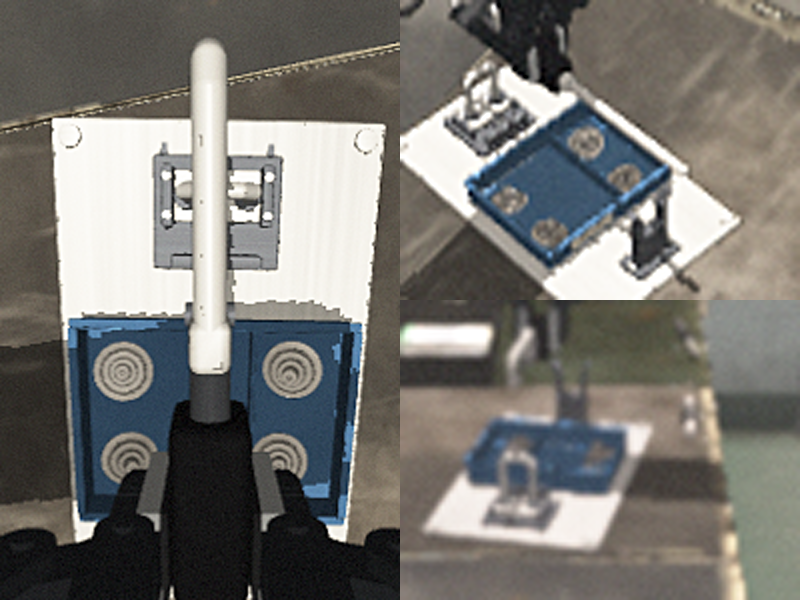

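The close view shows the hook directly over the eye's line, with the plate edges symmetric about it, so the yaw is right. The eye's top bar is at about crop (220,190), px (260,95). Next I'll triangulate it numerically.

```bash
python3 - <<'E'
from h import *
c=load("w6");g=cv2.cvtColor(c["pixels"],cv2.COLOR_RGB2GRAY)
print("cols",list(range(226,292,2)))
for v in range(76,126,2): print(v,g[v,226:292:2])
a=load("w2");ga=cv2.cvtColor(a["pixels"],cv2.COLOR_RGB2GRAY)
print("w2",list(range(250,296,2)))
for v in range(144,190,2): print(v,ga[v,250:296:2])
E
```

```text
cols [226, 228, 230, 232, 234, 236, 238, 240, 242, 244, 246, 248, 250, 252, 254, 256, 258, 260, 262, 264, 266, 268, 270, 272, 274, 276, 278, 280, 282, 284, 286, 288, 290]
76 [255 231 106 127 218 246 241 243 243 247 162 212 230 241 254 238 225 205
 151 254 255 254 254 255 255 253 254 254 255 151 158 254 251]
78 [193 150 143 152 143 137 140 135 129 142 153 216 231 240 254 238 224 208
 159  74 131 127 112 118  77 130 127 131 131  67  85 115 147]
80 [173 161 158 161 160 157 152 154 151 154 155 209 229 241 254 239 226 204
 165  63 141 153 151 154 156 155 146 151 153 160 158 153  85]
82 [173 158 161 125 132 150 155 151 148 155 159 213 231 240 254 237 225 204
 165  59 140 153 150 152 152 152 152 157 127 109 133 153  93]
84 [168 151 126 139 159  31 132 138 136 140 149 214 231 241 254 237 227 204
 166  47 101 125 139 139 140 132 139 100 136 145 126 146  99]
86 [163 153 150 255 255  14 255 255 255 255 153 212 230 240 254 239 227 209
 160 147 143 255 255 255 255 255 255 130 128 250 140 142 101]
88 [168 150  99 255 255  22 255 254 254 255 152 209 231 239 254 238 222 205
 157 128 255 254 252 252 
[... 4229 characters left out ...]
05 196]
176 [208 106  89  97  76 197 105 132  74  97  90  94  93 116 213 139 150 151
 113 115 200 193 191]
178 [200 203 166  85  93  84 147  70  98  93  97  96  90  93  47 109 205  91
 125 198 198 190 189]
180 [195 190 197 178  81  97  96  45  90  96  94  94  98  93 105  85  84 112
 206 193 191 185 190]
182 [189 196 203 203 196  89  96 103  58  78  96  88  99  92  93  86 112 206
 193 188 192 189 188]
184 [195 199 199 198 200 209 106  90 101  65  65 100  96  94  94 103 189 194
 194 189 195 188 186]
186 [196 197 203 199 190 197 208 115  92  91  74  90 104  92  78 192 193 196
 189 190 195 187 189]
188 [199 197 199 192 195 198 195 199 140  82 109  87  92  93 190 199 199 188
 191 189 179 253 255]
```

```bash
python3 - <<'E'
from h import *
a,c,s,d=load("w2"),load("w6"),load("scene0"),load("d6")
yaw=np.radians(79.14);X=np.array([np.cos(yaw),np.sin(yaw)]);Y=np.array([X[1],-X[0]]);T=np.array([.50865,.05363])
f=lambda P:(X@(P[:2]-T),Y@(P[:2]-T))
for z in(.03,.055,.063,.07): print(z,[np.round(f(onz(k,[uv],z)[0]),4) for k,uv in((a,(278,162)),(a,(272.8,167.8)),(c,(259.5,95.3)))])
print("plate line",[np.round(f(onz(c,[uv],.006)[0]),4) for uv in((176,60),(342.5,61),(187,250),(328.5,250))])
print("tip z.147",[np.round(f(onz(c,[(254.5,20)],z)[0]),4) for z in(.143,.147)],"hook spine",f(onz(c,[(255,100)],.16)[0]),f(onz(c,[(255,50)],.16)[0]))
for x in(.078,.083,.088,.093): 
  P=np.r_[T+X*x+Y*.003,.063];print(x,proj(s,P),proj(d,P))
g=cv2.cvtColor(d["pixels"],cv2.COLOR_RGB2GRAY);print(g[200:228,238:264:1])
E
```

```text
0.03 [array([0.0866, 0.0056]), array([0.0769, 0.0054]), array([0.0828, 0.0037])]
0.055 [array([0.0886, 0.0012]), array([0.0796, 0.001 ]), array([0.0815, 0.0033])]
0.063 [array([ 0.0893, -0.0002]), array([ 0.0805, -0.0004]), array([0.0811, 0.0032])]
0.07 [array([ 0.0898, -0.0015]), array([ 0.0812, -0.0016]), array([0.0807, 0.0031])]
plate line [array([ 0.1142, -0.0703]), array([0.1135, 0.0779]), array([-0.0727, -0.0727]), array([-0.0727,  0.0788])]
tip z.147 [array([ 0.1071, -0.0003]), array([ 0.1059, -0.0003])] hook spine (np.float64(0.07410948986597475), np.float64(-6.426542834638538e-05)) (np.float64(0.09209144635240955), np.float64(-7.051826403802662e-05))
0.078 [[200.03352166 167.83440112]] [[248.88354321 208.94616149]]
0.083 [[198.9919827  167.00590355]] [[248.50851595 209.56727325]]
0.088 [[197.95412954 166.18030821]] [[248.13068888 210.19302524]]
0.093 [[196.91994803 165.35760413]] [[247.7500303  210.82347007]]
[[129 131 128 126 118 104  95 100 117 117 125 135 137 142 152 159 163 171
  181 167 132 104 110 116 108  96]
 [131 128 124 112  96  82  71  76  77  79  78  88  90  89  
[... 2184 characters left out ...]
37 134 134
  123 113 135 161 218 238 242 242]
 [240 240 236 211 141 142 181 178 176 174 169 192 228 230 211 190 158 131
  103 102 129 178 232 242 243 242]
 [241 238 228 175 112 111 137 136 138 142 150 171 188 201 194 180 140 111
   95 114 147 204 239 242 242 242]
 [239 234 206 144 113 111 117 123 113 106 120 137 137 143 142 132 105  97
  105 132 178 229 241 243 242 242]
 [238 230 183 129 127 123 123 113 105  91 100 113 116 121 125 118 107 104
  120 159 223 240 243 243 242 242]
 [239 234 208 177 186 181 176 162 137 130 128 132 136 138 135 126 116 111
  137 194 235 243 243 242 242 240]
 [240 238 230 223 232 231 231 226 215 216 212 210 210 212 201 183 165 149
  185 228 241 243 242 242 241 241]]
```

```bash
python3 - <<'E'
from h import *
yaw=np.radians(79.14);X=np.array([np.cos(yaw),np.sin(yaw)]);T=np.array([.50865,.05363])
c=load("w6");g=cv2.cvtColor(c["pixels"],cv2.COLOR_RGB2GRAY)
print(g[10:32,255]);print(g[180:212,255])
for v in(199,200,201,202): print(v,X@(onz(c,[(255,v)],.1537)[0][:2]-T))
for v in(18,19,20): print(v,X@(onz(c,[(255,v)],.1517)[0][:2]-T))
c=load("w4");g=cv2.cvtColor(c["pixels"],cv2.COLOR_RGB2GRAY)
print("w4",g[40:70,251]);print(g[165:190,251])
A=onz(c,[(251,178)],.026)[0];print(A,[np.linalg.norm((onz(c,[(251,v)],z)[0]-A)[:2]) for v,z in((50,.024),(50,.022))],np.array(c["world_from_camera"])[:3,3])
E
```

```text
[ 87  89  78  82  88  86  85  84  92 127 151 176 211 222 228 231 229 231
 228 229 232 228]
[243 241 240 241 230 217 198  52  62  74  67  70  68  77  67  69  74  69
  66  67  72  68  72  66  71  73  69  70  72  74  72  39]
199 0.03144025065653479
200 0.030962877477816498
201 0.030484502188528335
202 0.03000512064585433
18 0.1052916460937421
19 0.10493789780438177
20 0.10458364578064862
w4 [221 220 220 213 209 201 192 188 177 168 193 216 229 255 255 255 254 254
 254 254 254 254 254 254 254 255 255 255 255 255]
[109 111 108 111 113 111 109 111 113 110 114 112 114 109 113 114 116  26
  15  24  35  38  39  41  38]
[ 0.47321709 -0.19848645  0.026     ] [np.float64(0.07741629834116073), np.float64(0.07780837807134003)] [ 0.4736862  -0.15641542  0.20463523]
```

```bash
python3 - <<'E'
from h import *
def prof(n,u,v0,v1):
    g=cv2.cvtColor(load(n)["pixels"],cv2.COLOR_RGB2GRAY);print(n,u,v0,g[v0:v1,u])
prof("w3",213,232,282);prof("w3",222,232,282)
prof("w4",243,170,255);prof("w4",258,170,255)
prof("w5",240,190,330)
prof("w6",240,190,240);prof("w6",270,190,240)
for n,uvs in(("w3",[(216,v) for v in(239.5,243.5,246.5,275.5)]),("w4",[(250,v) for v in(174,178,182,186,248,250)]),("w5",[(249,v) for v in (200,204,208,212)])):
    c=load(n)
    for uv in uvs: print(n,uv,[onz(c,[uv],z)[0][1].round(4) for z in(0,.016,.026)])
E
```

```text
w3 213 232 [166 234 229 232 223 137  32   0   0   3   2   0  17  26  34  46  48  49
  38  46  42  43  46  46  45  49  46  45  45  48  41  42  41  40  41  46
  40  42  43  37  40  43  45  32  66  88  72  77  71  67]
w3 222 232 [ 43  40  46  76  81  77  49   0   7   4   7   0  18  21  37  50  51  43
  51  44  44  47  44  43  43  39  36  36  42  38  39  36  43  37  38  43
  38  42  41  37  36  34  37  28  78 100  64  67  63  69]
w4 243 170 [66 63 68 66 73 64 28  8 19 18 20 23 18 24 28 33 39 40 35 40 44 42 34 43
 42 44 41 43 33 38 39 44 42 36 39 33 42 37 39 40 35 38 37 40 39 36 38 36
 29 36 31 37 38 43 36 34 41 39 37 36 42 36 40 38 34 33 32 40 29 34 32 38
 33 36 36 42 35 28 28 38 76 78 68 51 56]
w4 258 170 [ 69  70  68  67  70  68  60  50  62  60  55  26  18  18  23  27  32  44
  46  43  34  43  40  38  41  39  39  38  37  34  44  43  42  40  41  38
  37  37  38  36  39  34  41  34  33  37  39  36  37  38  30  35  38  39
  34  32  43  29  34  37  36  34  34  35  38  35  38  34  36  39  34  25
  39  30  37  34  33  36  21  61 152 175 172 162 123]
w5 240 190 [ 89  93  88  93  91  85  92  9
[... 1261 characters left out ...]
]
w4 (250, 178) [np.float64(-0.2046), np.float64(-0.2009), np.float64(-0.1985)]
w4 (250, 182) [np.float64(-0.2078), np.float64(-0.2037), np.float64(-0.2012)]
w4 (250, 186) [np.float64(-0.2109), np.float64(-0.2066), np.float64(-0.204)]
w4 (250, 248) [np.float64(-0.2629), np.float64(-0.2546), np.float64(-0.2494)]
w4 (250, 250) [np.float64(-0.2647), np.float64(-0.2563), np.float64(-0.251)]
w5 (249, 200) [np.float64(-0.2043), np.float64(-0.1992), np.float64(-0.196)]
w5 (249, 204) [np.float64(-0.2067), np.float64(-0.2013), np.float64(-0.1979)]
w5 (249, 208) [np.float64(-0.2091), np.float64(-0.2034), np.float64(-0.1999)]
w5 (249, 212) [np.float64(-0.2115), np.float64(-0.2056), np.float64(-0.2019)]
```

Request:
jog_arm:
  rows:
    - {"fingers":10,"x":4.5,"y":1.5,"z":0,"ax":0,"ay":0,"az":0}
    - {"fingers":10,"x":4.5,"y":1.6,"z":0,"ax":0,"ay":0,"az":0}
    - {"fingers":10,"x":0,"y":0,"z":15,"ax":0,"ay":0,"az":0}
    - {"fingers":10,"x":0,"y":0,"z":15,"ax":0,"ay":0,"az":0}
    - {"fingers":10,"x":0,"y":0,"z":15,"ax":0,"ay":0,"az":0}
    - {"fingers":10,"x":0,"y":0,"z":11,"ax":0,"ay":0,"az":0}
    - {"fingers":10,"x":0,"y":0,"z":0,"ax":0,"ay":0,"az":0}
    - {"fingers":10,"x":0,"y":0,"z":0,"ax":0,"ay":0,"az":0}

```text
t: 7.75
eef_pos: [0.5139, 0.064, 0.0764]
tool_rot: [0.0, 0.77, 0.638, -0.0]
contact_force: [0.1, -0.6, -2.1]
gripper_width: 0.214
grasp_force: 78.9
```

```bash
python3 - <<'E'
from h import *
o=bot.get_obs();print(o["eef_pos"],o["contact_force"],o["torque"])
c=shot("wrist","w7");g=cv2.cvtColor(c["pixels"],cv2.COLOR_RGB2GRAY)
yaw=np.radians(79.14);X=np.array([np.cos(yaw),np.sin(yaw)]);T=o["eef_pos"]
print(g[0:40,255])
for v in range(70,150,3): print(v,g[v,230:290:2])
for v in(75,85,95,105): print(v,X@(onz(c,[(258,v)],.063)[0]-T)[:2],X@(onz(c,[(258,v)],.09)[0]-T)[:2])
E
```

```text
[0.51386636 0.06395407 0.07644431] [ 0.14393019 -0.64772417 -2.09045102] [-0.08211318  0.0224692  -0.02535325]
[ 85  86  84  89  82  85  85  85  81  83  82  84  87  86  86  86  80  83
  96 126 157 179 215 223 232 231 230 230 229 231 231 228 230 230 230 228
 231 230 231 231]
70 [245 245 245 245 246 246 246 254 148 215 230 243 254 239 225 207 153 244
 245 242 244 246 248 246 241 242 242 243 243 247]
73 [243 246 245 246 246 245 247 252 161 216 231 243 254 239 228 212 157 249
 245 241 243 245 248 245 242 242 243 243 243 245]
76 [244 246 246 245 247 245 246 252 160 216 231 241 254 240 227 209 161 119
 248 242 243 246 248 246 241 242 243 246 243 249]
79 [244 245 245 247 245 245 246 253 156 212 234 241 254 240 225 209 166 123
 254 241 244 247 248 244 242 244 243 243 253 133]
82 [246 247 248 247 249 248 250 254 155 221 131 245 255 241 228 207 162 131
 244 243 244 246 248 246 242 242 243 247 189 148]
85 [109 112  73 115 113 112 113 106 151 219 172 244 254 238 227 208 161  64
  91 130 126 125 165 155 154 153 155 152 121 115]
88 [158 151 154 151 153 156 153 156 153 218 228 243 254 238 227 205 1
[... 2065 characters left out ...]
144 141 148 147 146]
139 [143 150 147 147 149 146 147 150 146 206 232 239 253 240 226 204 153  51
 151 146 148 149 150 148 149 151 149 145 141 150]
142 [152 152 153 151 156 155 151 150 137 208 176 241 253 238 226 208 153  52
 100 124 144 146 148 146 145 149 142 146 143 146]
145 [156 159 156 154 159 154 158 153 144 207 230 241 253 240 226 204 156  61
 139 163 155 157 156 156 156 156 150 151 149 153]
148 [121 120 114 109 110  77 103  93 118 208 231 240 253 237 227 205 153  27
  44  36  40  42  41  38  40  31  43 153 145 147]
75 0.08815791914448301 0.08494829701696306
85 0.08323032348703169 0.0808753728840398
95 0.07822070080686856 0.07673464898352605
105 0.07312586349336071 0.07252349058295282
```

Request:
jog_arm:
  rows:
    - {"fingers":10,"x":-1,"y":0,"z":2,"ax":0,"ay":0,"az":0}
    - {"fingers":10,"x":0,"y":0,"z":2,"ax":0,"ay":0,"az":0}
    - {"fingers":10,"x":0,"y":0,"z":2,"ax":0,"ay":0,"az":0}
    - {"fingers":10,"x":0,"y":0,"z":2,"ax":0,"ay":0,"az":0}
    - {"fingers":10,"x":0,"y":0,"z":1,"ax":0,"ay":0,"az":0}
    - {"fingers":10,"x":0,"y":0,"z":1,"ax":0,"ay":0,"az":0}
    - {"fingers":10,"x":0,"y":0,"z":1,"ax":0,"ay":0,"az":0}
    - {"fingers":10,"x":0,"y":0,"z":0,"ax":0,"ay":0,"az":0}

```text
t: 8.6
eef_pos: [0.5133, 0.0629, 0.0652]
tool_rot: [-0.0, 0.77, 0.638, -0.0]
contact_force: [-0.1, -0.2, -1.6]
gripper_width: 0.216
grasp_force: 78.9
```

No nose contact, so I'll continue down onto the gate.

Request:
jog_arm:
  rows:
    - {"fingers":10,"x":0,"y":0,"z":1,"ax":0,"ay":0,"az":0}
    - {"fingers":10,"x":0,"y":0,"z":1,"ax":0,"ay":0,"az":0}
    - {"fingers":10,"x":0,"y":0,"z":1,"ax":0,"ay":0,"az":0}
    - {"fingers":10,"x":0,"y":0,"z":1,"ax":0,"ay":0,"az":0}
    - {"fingers":10,"x":0,"y":0,"z":1,"ax":0,"ay":0,"az":0}
    - {"fingers":10,"x":0,"y":0,"z":1,"ax":0,"ay":0,"az":0}
    - {"fingers":10,"x":0,"y":0,"z":1,"ax":0,"ay":0,"az":0}
    - {"fingers":10,"x":0,"y":0,"z":0,"ax":0,"ay":0,"az":0}

```text
t: 9.4
eef_pos: [0.5135, 0.0629, 0.0583]
tool_rot: [-0.0, 0.77, 0.638, 0.0]
contact_force: [-0.1, -0.9, -0.1]
gripper_width: 0.215
grasp_force: 79.0
```

Request:
jog_arm:
  rows:
    - {"fingers":10,"x":0,"y":0,"z":1,"ax":0,"ay":0,"az":0}
    - {"fingers":10,"x":0,"y":0,"z":1,"ax":0,"ay":0,"az":0}
    - {"fingers":10,"x":0,"y":0,"z":1,"ax":0,"ay":0,"az":0}
    - {"fingers":10,"x":0,"y":0,"z":1,"ax":0,"ay":0,"az":0}
    - {"fingers":10,"x":0,"y":0,"z":0.5,"ax":0,"ay":0,"az":0}
    - {"fingers":10,"x":0,"y":0,"z":0.5,"ax":0,"ay":0,"az":0}
    - {"fingers":10,"x":0,"y":0,"z":0,"ax":0,"ay":0,"az":0}
    - {"fingers":10,"x":0,"y":0,"z":0,"ax":0,"ay":0,"az":0}

```text
t: 10.2
eef_pos: [0.5136, 0.0631, 0.0534]
tool_rot: [0.0, 0.77, 0.638, 0.0]
contact_force: [-0.4, 1.8, 1.4]
gripper_width: 0.217
grasp_force: 79.1
```

Request:
jog_arm:
  rows:
    - {"fingers":10,"x":0,"y":0,"z":0.5,"ax":0,"ay":0,"az":0}
    - {"fingers":10,"x":0,"y":0,"z":0.5,"ax":0,"ay":0,"az":0}
    - {"fingers":10,"x":0,"y":0,"z":0.4,"ax":0,"ay":0,"az":0}
    - {"fingers":10,"x":0,"y":0,"z":0,"ax":0,"ay":0,"az":0}
    - {"fingers":10,"x":-1,"y":0,"z":0,"ax":0,"ay":0,"az":0}
    - {"fingers":10,"x":-1,"y":0,"z":0,"ax":0,"ay":0,"az":0}
    - {"fingers":10,"x":-1,"y":0,"z":0,"ax":0,"ay":0,"az":0}
    - {"fingers":10,"x":-1,"y":0,"z":0,"ax":0,"ay":0,"az":0}

```text
t: 11.0
eef_pos: [0.5126, 0.0589, 0.0518]
tool_rot: [-0.0, 0.77, 0.638, -0.0]
contact_force: [0.2, 0.4, 0.4]
gripper_width: 0.215
grasp_force: 79.1
```

Request:
jog_arm:
  rows:
    - {"fingers":10,"x":-1,"y":0,"z":0.3,"ax":0,"ay":0,"az":0}
    - {"fingers":10,"x":-1,"y":0,"z":0.3,"ax":0,"ay":0,"az":0}
    - {"fingers":10,"x":-1,"y":0,"z":0.3,"ax":0,"ay":0,"az":0}
    - {"fingers":10,"x":-1,"y":0,"z":0,"ax":0,"ay":0,"az":0}
    - {"fingers":10,"x":-1,"y":0,"z":0,"ax":0,"ay":0,"az":0}
    - {"fingers":10,"x":-1,"y":0,"z":0,"ax":0,"ay":0,"az":0}
    - {"fingers":10,"x":-1,"y":0,"z":0,"ax":0,"ay":0,"az":0}
    - {"fingers":10,"x":-1,"y":0,"z":0,"ax":0,"ay":0,"az":0}

```text
t: 11.8
eef_pos: [0.5111, 0.0511, 0.051]
tool_rot: [-0.0, 0.77, 0.638, -0.0]
contact_force: [0.9, 1.1, -0.4]
gripper_width: 0.219
grasp_force: 79.1
```

Request:
jog_arm:
  rows:
    - {"fingers":10,"x":-1,"y":0,"z":0,"ax":0,"ay":0,"az":0}
    - {"fingers":10,"x":-1,"y":0,"z":0,"ax":0,"ay":0,"az":0}
    - {"fingers":10,"x":-1,"y":0,"z":0,"ax":0,"ay":0,"az":0}
    - {"fingers":10,"x":-1,"y":0,"z":0,"ax":0,"ay":0,"az":0}
    - {"fingers":10,"x":-1,"y":0,"z":0,"ax":0,"ay":0,"az":0}
    - {"fingers":10,"x":-0.5,"y":0,"z":0,"ax":0,"ay":0,"az":0}
    - {"fingers":10,"x":-0.5,"y":0,"z":0,"ax":0,"ay":0,"az":0}
    - {"fingers":10,"x":0,"y":0,"z":0,"ax":0,"ay":0,"az":0}

```text
t: 12.6
eef_pos: [0.5099, 0.0452, 0.0509]
tool_rot: [-0.0, 0.77, 0.638, -0.0]
contact_force: [-0.5, -0.3, -2.1]
gripper_width: 0.217
grasp_force: 78.7
```

Request:
jog_arm:
  rows:
    - {"fingers":10,"x":0,"y":0,"z":1,"ax":0,"ay":0,"az":0}
    - {"fingers":10,"x":0,"y":0,"z":1,"ax":0,"ay":0,"az":0}
    - {"fingers":10,"x":0,"y":0,"z":0.7,"ax":0,"ay":0,"az":0}
    - {"fingers":10,"x":-0.5,"y":0,"z":0,"ax":0,"ay":0,"az":0}
    - {"fingers":10,"x":-0.5,"y":0,"z":0,"ax":0,"ay":0,"az":0}
    - {"fingers":10,"x":-0.5,"y":0,"z":0,"ax":0,"ay":0,"az":0}
    - {"fingers":10,"x":-0.5,"y":0,"z":0,"ax":0,"ay":0,"az":0}
    - {"fingers":10,"x":0,"y":0,"z":0,"ax":0,"ay":0,"az":0}

```text
t: 13.4
eef_pos: [0.5097, 0.0432, 0.0483]
tool_rot: [0.0, 0.77, 0.638, 0.0]
contact_force: [1.0, 0.1, -1.6]
gripper_width: 0.214
grasp_force: 78.7
```

Request:
jog_arm:
  rows:
    - {"fingers":10,"x":-0.5,"y":0,"z":0,"ax":0,"ay":0,"az":0}
    - {"fingers":10,"x":-0.5,"y":0,"z":0,"ax":0,"ay":0,"az":0}
    - {"fingers":10,"x":-0.5,"y":0,"z":0,"ax":0,"ay":0,"az":0}
    - {"fingers":10,"x":-0.5,"y":0,"z":0,"ax":0,"ay":0,"az":0}
    - {"fingers":10,"x":0,"y":0,"z":0,"ax":0,"ay":0,"az":0}
    - {"fingers":10,"x":0,"y":0,"z":0,"ax":0,"ay":0,"az":0}
    - {"fingers":10,"x":0,"y":0,"z":0,"ax":0,"ay":0,"az":0}
    - {"fingers":10,"x":0,"y":0,"z":0,"ax":0,"ay":0,"az":0}

```text
t: 14.2
eef_pos: [0.5094, 0.0414, 0.0483]
tool_rot: [-0.0, 0.77, 0.638, 0.0]
contact_force: [-0.1, -0.2, -1.6]
gripper_width: 0.216
grasp_force: 78.7
```

Request:
jog_arm:
  rows:
    - {"fingers":10,"x":-0.4,"y":0,"z":0,"ax":0,"ay":0,"az":0}
    - {"fingers":10,"x":-0.4,"y":0,"z":0,"ax":0,"ay":0,"az":0}
    - {"fingers":10,"x":-0.4,"y":0,"z":0,"ax":0,"ay":0,"az":0}
    - {"fingers":10,"x":-0.4,"y":0,"z":0,"ax":0,"ay":0,"az":0}
    - {"fingers":10,"x":0,"y":0,"z":0,"ax":0,"ay":0,"az":0}
    - {"fingers":10,"x":0,"y":0,"z":0,"ax":0,"ay":0,"az":0}
    - {"fingers":10,"x":0,"y":0,"z":0,"ax":0,"ay":0,"az":0}
    - {"fingers":10,"x":0,"y":0,"z":0,"ax":0,"ay":0,"az":0}

```text
t: 15.0
eef_pos: [0.5091, 0.0399, 0.0483]
tool_rot: [-0.0, 0.77, 0.638, 0.0]
contact_force: [1.1, 0.5, -1.3]
gripper_width: 0.211
grasp_force: 78.7
```

Request:
jog_arm:
  rows:
    - {"fingers":10,"x":-0.4,"y":0,"z":0,"ax":0,"ay":0,"az":0}
    - {"fingers":10,"x":-0.4,"y":0,"z":0,"ax":0,"ay":0,"az":0}
    - {"fingers":10,"x":-0.4,"y":0,"z":0,"ax":0,"ay":0,"az":0}
    - {"fingers":10,"x":-0.4,"y":0,"z":0,"ax":0,"ay":0,"az":0}
    - {"fingers":10,"x":0,"y":0,"z":0,"ax":0,"ay":0,"az":0}
    - {"fingers":10,"x":0,"y":0,"z":0,"ax":0,"ay":0,"az":0}
    - {"fingers":10,"x":0,"y":0,"z":0,"ax":0,"ay":0,"az":0}
    - {"fingers":10,"x":0,"y":0,"z":0,"ax":0,"ay":0,"az":0}

```text
t: 15.8
eef_pos: [0.5091, 0.0395, 0.0484]
tool_rot: [-0.0, 0.769, 0.639, 0.001]
contact_force: [1.9, 5.9, -2.6]
gripper_width: 0.214
grasp_force: 78.7
```

Request:
jog_arm:
  rows:
    - {"fingers":10,"x":-0.4,"y":0,"z":0,"ax":0,"ay":0,"az":0}
    - {"fingers":10,"x":-0.4,"y":0,"z":0,"ax":0,"ay":0,"az":0}
    - {"fingers":10,"x":-0.4,"y":0,"z":0,"ax":0,"ay":0,"az":0}
    - {"fingers":10,"x":-0.4,"y":0,"z":0,"ax":0,"ay":0,"az":0}
    - {"fingers":10,"x":0,"y":0,"z":0,"ax":0,"ay":0,"az":0}
    - {"fingers":10,"x":0,"y":0,"z":0,"ax":0,"ay":0,"az":0}
    - {"fingers":10,"x":0,"y":0,"z":0,"ax":0,"ay":0,"az":0}
    - {"fingers":10,"x":0,"y":0,"z":0,"ax":0,"ay":0,"az":0}

```text
t: 16.6
eef_pos: [0.5091, 0.039, 0.0484]
tool_rot: [-0.001, 0.769, 0.639, 0.001]
contact_force: [1.6, 8.1, -3.3]
gripper_width: 0.217
grasp_force: 78.7
```

Request:
jog_arm:
  rows:
    - {"fingers":10,"x":-0.4,"y":0,"z":0,"ax":0,"ay":0,"az":0}
    - {"fingers":10,"x":-0.4,"y":0,"z":0,"ax":0,"ay":0,"az":0}
    - {"fingers":10,"x":-0.4,"y":0,"z":0,"ax":0,"ay":0,"az":0}
    - {"fingers":10,"x":-0.4,"y":0,"z":0,"ax":0,"ay":0,"az":0}
    - {"fingers":10,"x":-0.4,"y":0,"z":0,"ax":0,"ay":0,"az":0}
    - {"fingers":10,"x":0,"y":0,"z":0,"ax":0,"ay":0,"az":0}
    - {"fingers":10,"x":0,"y":0,"z":0,"ax":0,"ay":0,"az":0}
    - {"fingers":10,"x":0,"y":0,"z":0,"ax":0,"ay":0,"az":0}

```text
t: 17.4
eef_pos: [0.5089, 0.0378, 0.0484]
tool_rot: [-0.001, 0.769, 0.639, 0.001]
contact_force: [1.7, 10.5, -3.8]
gripper_width: 0.214
grasp_force: 78.7
```

Request:
jog_arm:
  rows:
    - {"fingers":10,"x":-0.4,"y":0,"z":0,"ax":0,"ay":0,"az":0}
    - {"fingers":10,"x":-0.4,"y":0,"z":0,"ax":0,"ay":0,"az":0}
    - {"fingers":10,"x":-0.4,"y":0,"z":0,"ax":0,"ay":0,"az":0}
    - {"fingers":10,"x":-0.4,"y":0,"z":0,"ax":0,"ay":0,"az":0}
    - {"fingers":10,"x":0,"y":0,"z":0,"ax":0,"ay":0,"az":0}
    - {"fingers":10,"x":0,"y":0,"z":0,"ax":0,"ay":0,"az":0}
    - {"fingers":10,"x":0,"y":0,"z":0,"ax":0,"ay":0,"az":0}
    - {"fingers":10,"x":0,"y":0,"z":0,"ax":0,"ay":0,"az":0}

```text
t: 18.2
eef_pos: [0.5088, 0.037, 0.0485]
tool_rot: [-0.001, 0.769, 0.64, 0.002]
contact_force: [2.1, 12.8, -3.2]
gripper_width: 0.212
grasp_force: 78.7
```

Request:
jog_arm:
  rows:
    - {"fingers":10,"x":-0.4,"y":0,"z":0,"ax":0,"ay":0,"az":0}
    - {"fingers":10,"x":0,"y":0,"z":0,"ax":0,"ay":0,"az":0}
    - {"fingers":10,"x":0,"y":0,"z":0,"ax":0,"ay":0,"az":0}
    - {"fingers":10,"x":0,"y":0,"z":0,"ax":0,"ay":0,"az":0}
    - {"fingers":10,"x":0,"y":0,"z":0,"ax":0,"ay":0,"az":0}
    - {"fingers":10,"x":0,"y":0,"z":0,"ax":0,"ay":0,"az":0}
    - {"fingers":10,"x":0,"y":0,"z":0,"ax":0,"ay":0,"az":0}
    - {"fingers":10,"x":0,"y":0,"z":0,"ax":0,"ay":0,"az":0}

```text
t: 19.0
eef_pos: [0.5089, 0.0369, 0.0485]
tool_rot: [-0.001, 0.769, 0.64, 0.002]
contact_force: [1.7, 13.7, -4.2]
gripper_width: 0.217
grasp_force: 78.6
```

Request:
jog_arm:
  rows:
    - {"fingers":10,"x":1,"y":0,"z":0,"ax":0,"ay":0,"az":0}
    - {"fingers":10,"x":1,"y":0,"z":0,"ax":0,"ay":0,"az":0}
    - {"fingers":10,"x":1,"y":0,"z":0,"ax":0,"ay":0,"az":0}
    - {"fingers":10,"x":1,"y":0,"z":0,"ax":0,"ay":0,"az":0}
    - {"fingers":10,"x":1,"y":0,"z":0,"ax":0,"ay":0,"az":0}
    - {"fingers":10,"x":1,"y":0,"z":0,"ax":0,"ay":0,"az":0}
    - {"fingers":10,"x":1,"y":0,"z":0,"ax":0,"ay":0,"az":0}
    - {"fingers":10,"x":0,"y":0,"z":0,"ax":0,"ay":0,"az":0}

```text
t: 19.8
eef_pos: [0.509, 0.0397, 0.0483]
tool_rot: [-0.0, 0.77, 0.638, 0.0]
contact_force: [0.2, 3.7, -1.8]
gripper_width: 0.209
grasp_force: 78.8
```

Request:
jog_arm:
  rows:
    - {"fingers":10,"x":0,"y":0,"z":1,"ax":0,"ay":0,"az":0}
    - {"fingers":10,"x":0,"y":0,"z":1,"ax":0,"ay":0,"az":0}
    - {"fingers":10,"x":0,"y":0,"z":1,"ax":0,"ay":0,"az":0}
    - {"fingers":10,"x":0,"y":0,"z":1,"ax":0,"ay":0,"az":0}
    - {"fingers":10,"x":0,"y":0,"z":0.5,"ax":0,"ay":0,"az":0}
    - {"fingers":10,"x":0,"y":0,"z":0,"ax":0,"ay":0,"az":0}
    - {"fingers":10,"x":0,"y":0,"z":0,"ax":0,"ay":0,"az":0}
    - {"fingers":10,"x":0,"y":0,"z":0,"ax":0,"ay":0,"az":0}

```text
t: 20.6
eef_pos: [0.5092, 0.0396, 0.0438]
tool_rot: [0.0, 0.77, 0.638, 0.0]
contact_force: [1.8, 5.0, 0.4]
gripper_width: 0.219
grasp_force: 79.1
```

Request:
jog_arm:
  rows:
    - {"fingers":10,"x":0.7,"y":0,"z":0,"ax":0,"ay":0,"az":0}
    - {"fingers":10,"x":0.8,"y":0,"z":0,"ax":0,"ay":0,"az":0}
    - {"fingers":10,"x":0,"y":0,"z":0.4,"ax":0,"ay":0,"az":0}
    - {"fingers":10,"x":0,"y":0,"z":0.4,"ax":0,"ay":0,"az":0}
    - {"fingers":10,"x":0,"y":0,"z":0.4,"ax":0,"ay":0,"az":0}
    - {"fingers":10,"x":0,"y":0,"z":0,"ax":0,"ay":0,"az":0}
    - {"fingers":10,"x":0,"y":0,"z":0,"ax":0,"ay":0,"az":0}
    - {"fingers":10,"x":0,"y":0,"z":0,"ax":0,"ay":0,"az":0}

```text
t: 21.4
eef_pos: [0.5092, 0.0409, 0.0425]
tool_rot: [-0.0, 0.77, 0.638, -0.0]
contact_force: [-0.2, 0.6, -1.6]
gripper_width: 0.212
grasp_force: 79.0
```

```bash
python3 - <<'E'
from h import *
o=bot.get_obs();print(o["eef_pos"],o["tool_rot"],o["contact_force"],o["torque"])
E
```

```text
[0.50916808 0.04086838 0.04252269] [-5.49818358e-06  7.69865350e-01  6.38206332e-01 -1.42455801e-04] [-0.23930064  0.58234768 -1.6279304 ] [ 0.04875554 -0.02794331  0.01305506]
```

Still hanging free, so I'll lower it a little more.

Request:
jog_arm:
  rows:
    - {"fingers":10,"x":0,"y":0,"z":0.4,"ax":0,"ay":0,"az":0}
    - {"fingers":10,"x":0,"y":0,"z":0.4,"ax":0,"ay":0,"az":0}
    - {"fingers":10,"x":0,"y":0,"z":0.4,"ax":0,"ay":0,"az":0}
    - {"fingers":10,"x":0,"y":0,"z":0,"ax":0,"ay":0,"az":0}
    - {"fingers":10,"x":0,"y":0,"z":0,"ax":0,"ay":0,"az":0}
    - {"fingers":10,"x":0,"y":0,"z":0,"ax":0,"ay":0,"az":0}
    - {"fingers":10,"x":0,"y":0,"z":0,"ax":0,"ay":0,"az":0}
    - {"fingers":10,"x":0,"y":0,"z":0,"ax":0,"ay":0,"az":0}

```text
t: 22.2
eef_pos: [0.5094, 0.041, 0.0415]
tool_rot: [0.0, 0.77, 0.638, 0.0]
contact_force: [-1.5, -0.8, 4.0]
gripper_width: 0.218
grasp_force: 79.5
```

Request:
jog_arm:
  rows:
    - {"fingers":10,"x":0,"y":0,"z":-0.4,"ax":0,"ay":0,"az":0}
    - {"fingers":10,"x":0,"y":0,"z":0,"ax":0,"ay":0,"az":0}
    - {"fingers":24,"x":0,"y":0,"z":0,"ax":0,"ay":0,"az":0}
    - {"fingers":28,"x":0,"y":0,"z":0,"ax":0,"ay":0,"az":0}
    - {"fingers":40,"x":0,"y":0,"z":0,"ax":0,"ay":0,"az":0}
    - {"fingers":44,"x":0,"y":0,"z":0,"ax":0,"ay":0,"az":0}
    - {"fingers":44,"x":0,"y":0,"z":0,"ax":0,"ay":0,"az":0}
    - {"fingers":44,"x":0,"y":0,"z":0,"ax":0,"ay":0,"az":0}

```text
t: 23.0
eef_pos: [0.5093, 0.041, 0.0418]
tool_rot: [0.0, 0.77, 0.638, -0.0]
contact_force: [-0.4, 0.4, -0.2]
gripper_width: 0.514
grasp_force: 0.0
```

Request:
jog_arm:
  rows:
    - {"fingers":44,"x":0,"y":0,"z":-6,"ax":0,"ay":0,"az":0}
    - {"fingers":44,"x":0,"y":0,"z":-10,"ax":0,"ay":0,"az":0}
    - {"fingers":44,"x":0,"y":0,"z":-20,"ax":0,"ay":0,"az":0}
    - {"fingers":44,"x":0,"y":0,"z":-30,"ax":0,"ay":0,"az":0}
    - {"fingers":44,"x":0,"y":0,"z":-30,"ax":0,"ay":0,"az":0}
    - {"fingers":44,"x":0,"y":0,"z":-20,"ax":0,"ay":0,"az":0}
    - {"fingers":44,"x":0,"y":0,"z":0,"ax":0,"ay":0,"az":0}
    - {"fingers":44,"x":0,"y":0,"z":0,"ax":0,"ay":0,"az":0}

```text
t: 23.8
eef_pos: [0.5094, 0.0413, 0.1583]
tool_rot: [-0.0, 0.77, 0.638, 0.001]
contact_force: [0.9, 0.5, -0.9]
gripper_width: 0.515
grasp_force: 0.0
```

```bash
python3 - <<'E'
from h import *
o=bot.get_obs();print(o["eef_pos"],o["contact_force"])
c=shot("wrist","w9");T=np.array([.5092,.0410]);yaw=np.radians(79.14);X=np.array([np.cos(yaw),np.sin(yaw)])
# predicted: hook spine, rod at x=-60,-120, grip corners
g=cv2.cvtColor(c["pixels"],cv2.COLOR_RGB2GRAY)
for n,b,z in(("spine",.075,.0695),("spine",.05,.0695),("grip",0,.063),("rod",-.05,.049),("rod",-.09,.049)):
    u,v=proj(c,np.r_[T+X*(b-.002),z])[0];print(n,b,round(u,1),round(v,1));v=int(v);u=int(u)
    if 0<=v<384: print(u-20,g[v,u-20:u+20])
E
```

```text
[0.50937121 0.04127176 0.15831973] [ 0.85642591  0.47838624 -0.89293481]
spine 0.075 255.0 107.9
235 [152 154 153 150 153 151 150 157 149 155 155 153 152 156 104 100 192 225
 236 255 250 228 213 175  71 123 157 155 150 152 153 152 148 149 152 147
 149 153 149 150]
spine 0.05 254.9 139.6
234 [246 247 246 245 245 245 247 246 246 245 244 244 246 254 191  71 174 233
 242 242 252 248 249 250 241 202  93  79 240 250 243 244 244 245 245 244
 244 244 246 245]
grip 0 254.7 195.7
234 [65 61 61 64 62 65 62 62 66 53 20 11 22 22  4 21 26 23 32 22 19 24 22 28
 24 23 25 18 26 25 15 22 55 69 66 39 57 63 65 66]
rod -0.05 254.5 240.0
234 [202 197 194 192 200 207 197 203 174 159 154 155 170 173 166 166 168 126
 115 135 135 142 138 129 112  85 121 140 143 144 148 142 136 142 138 146
 142 144 122 109]
rod -0.09 254.4 275.4
234 [248 245 254 206  77  30  39  44  49  82  92  70  75  80  77  65  66 146
 206 228 233 238 236 226 194 117  49  36  37  32  23  52 238 250 241 239
 240 238 239 237]
```

```bash
python3 -c "
from station import bot
print(bot.hand_in())"
```

```text
the job is handed in; nothing more can be done
None
```

The job is handed in but the verdict didn't come back: the hook hangs on the eye, the gate appears shut by feel, the catch took a steady pull of about 14 N, the rod lies in the fork, and the arm is clear.

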